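# Set the dish turntable to its rider and put the brake on

### The arm

A 6-joint arm with a two-finger parallel gripper is mounted at the origin on a cart in front of the work surface, level with it; the furniture and walls round the work are solid. World frame = base frame: x ahead of the robot, y to its left, z up, the work surface at z = 0. Lengths are in mm, angles in rad, forces in N, time in s.
With the tool pointing down it reaches from about 400 to 925 mm from the base axis. Payload 12.5 kg.
Tool frame: the origin (TCP) lies midway between the tips of the shut fingers; the grasp point (between the pads) lies 19 mm behind it; z points along the fingers, y is the direction in which the jaws open and shut (so a half turn about z gives the same grasp; the last joint's range is limited). The gripper opens to 95 mm and grips with 3 to 60 N. Pads are 20 mm wide; open, the fingers measure 119 mm over their backs; the gripper's body (75 mm by 180 mm) begins 59 mm behind the grasp point.
Start: joints at [-1.259, 0.491, 1.559, -0, 1.092, -0.106], TCP at [253.618, -571.248, 214.661] pointing down, gripper open.
Joint ranges: [-3.1, 3.1], [-0.84, 2.19], [0.05, 2.79], [-1.13, 4.28], [0.06, 2.93], [-2.69, 2.69]. Speed limits (rad/s): [2.22, 2.22, 2.79, 3.14, 3.14, 3.14].

### API

Orientations are given as [roll, pitch, yaw] about the fixed x, y, z axes, in that order (R = Rz(yaw) Ry(pitch) Rx(roll)).
In Python, from cell import * gives the robot as it stands. The module is installed in compiled form; this text tells all that it offers.
- The arm moves only by the tool carry_out, never from a script. Its argument "moves" is a list of rows, each an object of numbers: "dx", "dy", "dz": the shift along the tool's x, y, z in m; "twist": the turn about the tool's z in degrees. A call has 1 to 5 rows; each row is the pose to reach, as a shift and turn from the pose commanded when the call began, along the tool's axes at that moment; what a row does not reach only later rows make up. A row lasts 1/10 s, in which the tool goes at most 50 mm and 8.59 degrees, less where a joint would pass 70% of its speed; a pose out of reach is approached as far as the arm can. A call with a gripper value outside its range is refused whole. "grip" is the finger opening in m, from 0 to 0.0951, set as the call begins (left out, the last holds). The fingers move at their own pace and stop on an object; the grip force is fixed at half the most. Time passes only in rows, so rows that repeat a pose let the fingers close. It gives the time, the measured TCP pose, the force and the opening at its end, in the units of the state.
- state(): the state, without advancing time (a new reading comes with each control period).
- read_camera(name): name is "side" or "top"; returns (picture, depth): 420x560x3 uint8, red, green, blue; 420x560 float32, mm along the optical axis (not along the pixel's ray), 0 where there is no reading.
- camera_info(name): a dict with "mtx" (3x3 intrinsics, pixels), "dist_coeffs" ([k1, k2, p1, p2, k3] as OpenCV has them; the pictures are not rectified), "R" (3x3) and "t" (3): a world point X has camera coordinates R X + t. Camera axes: x right, y down, z forward; pixel columns grow to the right and rows downward; lengths in mm; the calibration is good to about 2 mm. A picture is of the moment at which its call begins. camera_info takes no time and is no camera call.
- job_done(): hands the job in, once; it reports no verdict.
The state is a dict: "t": time; "joints": joint angles; "qvel": joint speeds; "tau": joint torques, N m; "eef_pos": TCP position; "tcp_rot": TCP orientation; "ft_force": force on the tool from outside, world axes, zero at the start; "moment": the same for the moment, N m; "opening": opening from 0.0 (shut) to 1.0 (fully open).
Only numpy, scipy, OpenCV 4.12 (cv2) and the standard library are available. Lean on these libraries where they do the work, as an engineer would, in place of code of your own. Each camera call takes 0.05 s, during which the arm holds its last target. There are 200 camera calls.

### The job

With the gripper shut, use a fingertip to push the upright post of the dish turntable's dial round, either way, until the black mark on the dial's edge lines up with the white line of the rider clamped on the scale. Then push the knob of the brake lever round counter-clockwise (seen from above) as far as it goes, and leave everything so. Only push: do not take the post or the knob between the fingers, leave the rider where it is, and leave the petri dish sitting on the dial and the other things on the bench undisturbed.

Things in the scene. Friction and masses are not known exactly. Their poses are not given: they have to be found in the camera images.
- stand: The turntable's stand: round, grey, 244 mm across, 26 mm high, with a ring of scale lines on its top, one each 10 degrees (each third longer), and a low ear at its +y side for the brake lever. Fixed to the bench; its place and yaw change. Origin on the dial's axis at bench height, z up, +y towards the brake lever's side.
- dial_axis (a point): Centre of the dial's upper face, 34 mm above the bench (axes as the stand's). The dial is a flat aluminium disc, 190 mm across, 8 mm thick, that turns on the stand. A petri dish sits in its middle between three pins (6 mm high, out to 36 mm from the axis).
- dial (a joint): Angle of the dial on the stand (rad), counter-clockwise seen from above; 0 with post and mark in the stand's +y direction. It turns freely both ways without end stops, and dry friction (about 0.08 N m, 1.2 N at the post) keeps it where it is left. The mark meets the rider's line when this equals rider, or differs from it by a full turn.
- post_mid (a point): Middle (half-way up) of the steel post on the dial by which it is turned: a round upright post, 24 mm in diameter (27 mm at its foot), 27 mm high, from 34 to 61 mm above the bench, 68 mm from the dial's axis. It is pushed sideways, along the circle.
- dial_mark (a point): Outer end of the dial's mark, a black line 4 mm wide at the dial's edge, in line with the post seen from the axis; this point is 96.5 mm from the axis, 34 mm above the bench.
- rider_line (a point): Inner end of the rider's line, 96.5 mm from the dial's axis, 34 mm above the bench. The rider is a small dark steel block (16 mm wide, 30 mm long with its clamp) that sits on the scale ring, flush with the dial's face, with a white line 4 mm wide along its top, pointing at the axis. It is clamped stiffly (about 20 N at its line would shift it) and must not be shifted.
- rider (a joint): Angle of the rider on the stand (rad), measured as dial is.
- lever (a joint): Brake lever angle (rad): between 0 and 0.25 at the start (open), 1.2 at its stop (brake on), counter-clockwise seen from above. Dry friction (about 1 N at the knob) keeps it where it is left. The lever does not act on the dial's motion.
- lever_pivot (a point): Pivot of the brake lever, 36 mm above the bench, on the ear of the stand, at x = 30 mm, y = 140 mm in the stand's axes; the lever turns about the vertical through it. The lever is a flat dark arm, 12 mm wide, its top 34 mm above the bench.
- knob_mid (a point): Point on the axis of the lever's knob, 47 mm above the bench: a round upright black knob, 20 mm in diameter, from 26 to 62 mm above the bench, 60 mm from the pivot. Open, it stands away from the dial; with the brake on, it stands beside the dial's stand, about 11 mm (free gap) from its rim.
- dish: The closed petri dish in the middle of the dial, 58 mm across, 15 mm high; origin at the centre of its underside, z up. It is loose and turns with the dial.
- spare_dish: Bystander: a second closed petri dish, 58 mm across, 15 mm high, on the bench in front of the turntable, to the right; origin at the centre of its underside. Loose.
- bottle_near: Bystander: a stoppered culture bottle, 55 mm across, 122 mm high, on the bench near the robot, to the left; origin at the centre of its underside. Loose.
- bottle_far: Bystander: a stoppered culture bottle, 54 mm across, 113 mm high, behind the turntable; origin at the centre of its underside. Loose.
- beaker: Bystander: a glass beaker, 74 mm across, 93 mm high, behind the turntable; origin at the centre of its underside. Loose.
- timer: Bystander: a bench timer, 64x70x20 mm; origin at the centre of its underside. Loose.
- tape_roll: Bystander: a roll of tape lying flat, 97 mm across, 19 mm high; origin at the centre of its underside. Loose.
- log_book: Bystander: a black notebook lying flat, 210x153x16 mm; origin at the centre of its underside. Loose.
Not all that is in view belongs to the job. What is shaped like the dish but blue or yellow is not meant.

How it is judged (in metres and radians):
On the way, in this order (a step that is already met when the one before it is completed fails the run):
1. the dial's mark stands at the rider's line, at rest, with the brake lever still open (horizontal distance between dial_mark and rider_line below 0.0045 m and velocity of joint dial between -0.05 and 0.05 rad/s and value of joint lever below 0.6 rad), for 0.3 s.
2. the brake lever is at its stop (value of joint lever above 1.1 rad), for 0.2 s.
At the end, for the whole second after the job is handed in: The dial's mark is within 4.5 mm of the rider's line at the dial's edge (2.7 degrees) and at rest, the brake lever is within 0.1 rad of its stop, and the dish sits level within 12 mm of the dial's centre (horizontal distance between dial_mark and rider_line below 0.0045 m and velocity of joint dial between -0.05 and 0.05 rad/s and value of joint lever above 1.1 rad and horizontal distance between dial_axis and dish below 0.012 m and angle between dish's own z axis and vertical below 0.15 rad); the robot touches nothing.
It fails at once if the rider was shifted by more than 5 mm (distance of rider_line from where it was at the start of the episode above 0.005 m).
It fails at once if the petri dish was lifted, tipped or pushed out of the middle of the dial (distance of dish from where it was at the start of the episode above 0.012 m or angle between dish's own z axis and vertical above 0.15 rad).
It fails at once if the post was taken between the fingers (contact force between the fingers and anything else above 0.5 N and horizontal distance between the grasp point and post_mid below 0.011 m and z of the grasp point in the frame of post_mid below 0.018 m).
It fails at once if the lever's knob was taken between the fingers (contact force between the fingers and anything else above 0.5 N and horizontal distance between the grasp point and knob_mid below 0.009 m and z of the grasp point in the frame of knob_mid below 0.018 m).
It fails at once if a bystander (second dish, bottle, beaker, timer, tape, notebook) was moved by more than 20 mm (distance of any of spare_dish, bottle_near, bottle_far, beaker, timer, tape_roll, log_book from where it was at the start of the episode above 0.02 m).
It also fails if it takes over 48 s, if anything falls off the work surface, if the arm or the gripper's body presses on something with over 40 N, if the wrist force passes 120 N, or if a joint passes its speed limit or range.

## Working session

There is one attempt and no reset: what is moved stays moved. The work goes in short steps, Python scripts to look and compute and a tool call to move; the robot and the scene stay as the last step left them, time stands still between calls to the robot, and variables do not carry over. Pictures are saved under pics/ and viewed, about 8 in all and at most 12, crops included, and the job is handed in when it is done.

Besides the shell and the picture viewer there is one more tool, called after "Call:" as a command line: name --argument value ..., lists and objects as JSON in quotes. carry_out: Moves the arm, as the interface text tells. Its arguments: {"type":"object","properties":{"moves":{"type":"array","items":{"type":"object","properties":{"dx":{"type":"number"},"dy":{"type":"number"},"dz":{"type":"number"},"twist":{"type":"number"}}}},"grip":{"type":"number"}},"required":["moves"]}

```bash
mkdir -p pics
cat > h.py <<'E'
from cell import *
import numpy as np, cv2
def cam(n):
    i=camera_info(n); return [np.array(i[k],float) for k in("mtx","dist_coeffs","R","t")]
def ray(n,uv,z):
    K,d,R,t=cam(n); p=cv2.undistortPoints(np.array(uv,float).reshape(-1,1,2),K,d)[:,0]
    D=np.c_[p,np.ones(len(p))]@R; C=-R.T@t
    return C+D*((z-C[2])/D[:,2])[:,None]
def proj(n,X):
    K,d,R,t=cam(n); return cv2.projectPoints(np.array(X,float).reshape(-1,1,3),cv2.Rodrigues(R)[0],t,K,d)[0][:,0]
def snap(n,f):
    im,dp=read_camera(n); im=im[:,:,::-1].copy(); cv2.imwrite(f"pics/{f}.png",im); np.save(f"pics/{f}.npy",dp); return im,dp
E
python3 - <<'E'
from h import *
for n in("top","side"):
    snap(n,n+"0"); K,d,R,t=cam(n); print(n,K[0,0],-R.T@t)
print(state())
E
```

```text
top 443.66508517508584 [ 354.1845225   219.25870463 1268.53336962]
side 535.8984250066709 [-350.91924693  804.82276528 1020.50191146]
{'t': 0.1, 'joints': array([-1.25860341e+00,  4.91491540e-01,  1.55939297e+00, -3.71012740e-05,
        1.09169855e+00, -1.05568569e-01]), 'qvel': array([ 7.81690063e-04,  3.34028054e-04, -8.71263093e-05, -4.17698589e-04,
       -1.14083353e-04, -1.98629977e-04]), 'tau': array([ 4.09395027e-03, -6.13624835e+01, -2.58604789e+01,  6.94909715e-02,
        4.70859243e-02, -6.43659291e-05]), 'eef_pos': array([ 253.53542676, -571.0277756 ,  214.12345684]), 'tcp_rot': array([-3.14060430e+00, -7.16372401e-05,  4.17778568e-01]), 'ft_force': array([-0.67591424,  0.54114155,  0.08956981]), 'moment': array([ 0.01375679,  0.06889659, -0.03697601]), 'opening': 1.0016282240871262}
```

View pics/top0.png

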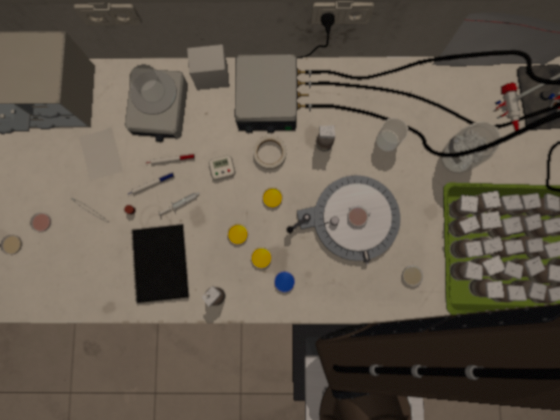

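View pics/side0.png

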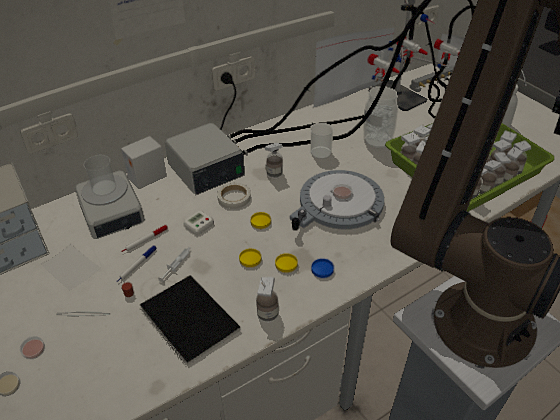

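The top view shows the turntable at about (357,217), its ear to the left, the post near (335,221), a dark knob near (291,229) and the rider near (367,256). I'll check these in an enlarged crop.

Run:
```python
from h import *
im=cv2.imread("pics/top0.png"); c=im[165:275,270:415]
c=cv2.convertScaleAbs(cv2.resize(c,None,fx=5.4,fy=5.4,interpolation=cv2.INTER_CUBIC),alpha=1.3)
cv2.imwrite("pics/c1.png",c)
K,d,R,t=cam("top"); print(R)
```

```text
[[-2.53408208e-04 -9.99945198e-01 -1.04659929e-02]
 [-9.88494115e-01  1.83355572e-03 -1.51248213e-01]
 [ 1.51259114e-01  1.03072448e-02 -9.88440408e-01]]
```

View pics/c1.png

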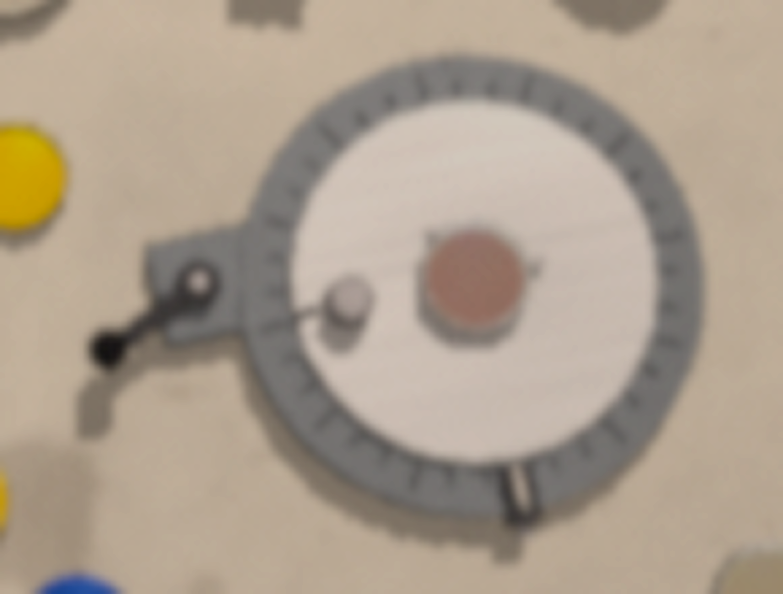

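```bash
cat >> h.py <<'E'
def fitcirc(P):
    A=np.c_[2*P[:,:2],np.ones(len(P))]; s=np.linalg.lstsq(A,(P[:,:2]**2).sum(1),rcond=None)[0]
    return s[:2],np.sqrt(s[2]+s[0]**2+s[1]**2)
def dialfit(im):
    g=cv2.inRange(cv2.cvtColor(im,cv2.COLOR_BGR2HSV),(0,0,140),(179,70,255))
    g[:165]=0;g[275:]=0;g[:,:270]=0;g[:,415:]=0
    cs,_=cv2.findContours(g,cv2.RETR_LIST,cv2.CHAIN_APPROX_NONE)
    out=[]
    for c in cs:
        P=ray("top",c[:,0],34.)
        if len(P)>60:
            C,r=fitcirc(P); k=abs(np.hypot(*(P[:,:2]-C).T)-r)<4
            if k.sum()>40: C,r=fitcirc(P[k]); out.append((C,r,k.mean(),np.ptp(P[:,0])))
    return out
E
python3 - <<'E'
from h import *
im=cv2.imread("pics/top0.png")
for o in dialfit(im): print(o)
f=lambda u,v:(270+(u+.5)/5.4-.5,165+(v+.5)/5.4-.5)
for n,uv,z in[("centre-ish",(475,281),34),("post",(350,297),61),("markend",(291,318),34),("rider in",(513,466),34),("rider out",(523,515),34),("pivot",(200,280),36),("knob",(107,348),62),("dish",(473,278),49)]:
    print(n,ray("top",[f(*uv)],z)[0].round(1))
E
```

```text
(array([532.97230789,  11.35062355]), np.float64(34.83751688699551), np.float64(0.8904109589041096), np.float64(70.93398095609666))
(array([537.66185583,   9.2121084 ]), np.float64(90.45392671365936), np.float64(0.5898617511520737), np.float64(184.56148661721858))
centre-ish [535.5  10.3  34. ]
post [523.4  78.5  61. ]
markend [516.2 106.2  34. ]
rider in [439.3  -6.6  34. ]
rider out [414.3 -11.   34. ]
pivot [536.  153.3  36. ]
knob [497.4 202.1  62. ]
dish [534.8  13.8  49. ]
```

Everything agrees with the given sizes. The dial centre is about (536,10), the post radius 69, the rider 97 and the knob 62 from its pivot. The post is at 100–101° and the rider at 189.7°, so it needs about 88.5° counter-clockwise. First I'll approach with the gripper shut.

Call:
carry_out --moves '[{"dx": 0.19, "dy": -0.163, "twist": 33}, {"dx": 0.19, "dy": -0.163, "twist": 33}, {"dx": 0.19, "dy": -0.163, "twist": 33}, {"dx": 0.19, "dy": -0.163, "twist": 33}, {"dx": 0.19, "dy": -0.163, "twist": 33}]' --grip 0

```text
schema error: expected keys dx, dy, dz, twist
```

Call:
carry_out --moves '[{"dx": 0.19, "dy": -0.163, "dz": 0, "twist": 33}, {"dx": 0.19, "dy": -0.163, "dz": 0, "twist": 33}, {"dx": 0.19, "dy": -0.163, "dz": 0, "twist": 33}, {"dx": 0.19, "dy": -0.163, "dz": 0, "twist": 33}, {"dx": 0.19, "dy": -0.163, "dz": 0, "twist": 33}]' --grip 0

```text
t: 0.6
eef_pos: [361.1, -344.1, 214.5]
tcp_rot: [-3.141, 0.0, -0.163]
ft_force: [1.3, -0.6, 0.3]
opening: 0.638
```

Call:
carry_out --moves '[{"dx": 0.07, "dy": -0.24, "dz": 0, "twist": 0}, {"dx": 0.07, "dy": -0.24, "dz": 0, "twist": 0}, {"dx": 0.07, "dy": -0.24, "dz": 0, "twist": 0}, {"dx": 0.07, "dy": -0.24, "dz": 0, "twist": 0}, {"dx": 0.07, "dy": -0.24, "dz": 0, "twist": 0}]'

```text
t: 1.1
eef_pos: [468.1, -118.0, 214.6]
tcp_rot: [3.141, -0.0, -0.158]
ft_force: [0.6, -1.1, -1.2]
opening: 0.217
```

Call:
carry_out --moves '[{"dx": 0.06, "dy": -0.205, "dz": 0, "twist": 0}, {"dx": 0.06, "dy": -0.205, "dz": 0, "twist": 0}, {"dx": 0.06, "dy": -0.205, "dz": 0, "twist": 0}, {"dx": 0.06, "dy": -0.205, "dz": 0, "twist": 0}, {"dx": 0.06, "dy": -0.205, "dz": 0, "twist": 0}]'

```text
t: 1.6
eef_pos: [560.3, 76.8, 214.2]
tcp_rot: [-3.141, 0.0, -0.155]
ft_force: [-0.5, -1.0, -0.0]
opening: 0.004
```

Call:
carry_out --moves '[{"dx": 0, "dy": 0, "dz": 0.05, "twist": 0}, {"dx": 0, "dy": 0, "dz": 0.1, "twist": 0}, {"dx": 0, "dy": 0, "dz": 0.14, "twist": 0}, {"dx": 0, "dy": 0, "dz": 0.165, "twist": 0}, {"dx": 0, "dy": 0, "dz": 0.172, "twist": 0}]'

```text
t: 2.1
eef_pos: [557.7, 72.5, 39.9]
tcp_rot: [3.141, 0.005, -0.159]
ft_force: [-0.7, 0.5, 0.2]
opening: 0.006
```

Run:
```python
from h import *
s=state(); print(s['eef_pos'],s['tcp_rot'],s['joints'])
im,_=snap("top","t2"); im2,_=snap("side","s2")
c1=cv2.resize(im[165:275,270:415],(580,440),interpolation=cv2.INTER_CUBIC)
u,v=map(int,proj("side",[[536,10,34]])[0]); print(u,v)
c2=cv2.resize(im2[v-60:v+50,u-75:u+70],(580,440),interpolation=cv2.INTER_CUBIC)
cv2.imwrite("pics/c2.png",cv2.resize(np.hstack([c1,c2]),(800,304)))
# planner: tool-frame rows along circle
```

```text
[557.6902291   72.51259284  39.89815943] [ 3.14061792  0.00477447 -0.15853049] [ 1.19216288e-02  6.38946461e-01  1.86539022e+00 -2.51678778e-04
  6.42126611e-01  1.74144804e+00]
341 193
```

View pics/c2.png

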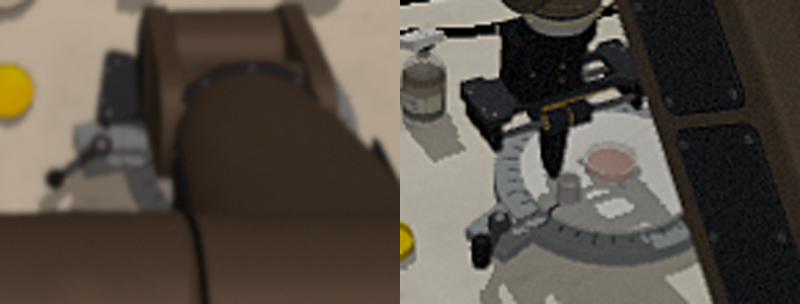

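The finger is shut and stands just beside the post on its +x side, left panel occluded by the arm, right panel around (550,165) with the post at (570,185). I'll work out rows for the arc.

```bash
cat >> h.py <<'E'
C0=np.array([536.,10.])
def rows(phis,start,z=None,C=C0,R=68.,off=9.3-90):
    # start=(x,y,yawdeg) commanded ; prints tool-frame rows in m/deg
    x0,y0,w=start; c,s=np.cos(np.radians(w)),np.sin(np.radians(w))
    for p in phis:
        X=C+R*np.array([np.cos(np.radians(p)),np.sin(np.radians(p))]); d=X-[x0,y0]
        print(p,"dx %.4f dy %.4f twist %.1f"%((c*d[0]+s*d[1])/1e3,(s*d[0]-c*d[1])/1e3,-(p+off-w)), X.round(1))
E
python3 - <<'E'
from h import *
st=(557.7,72.5,-9.1); seq=list(range(75,170,5))
for i in range(0,len(seq),5):
    q=seq[i:i+5]; rows(q,st); p=q[-1]; X=C0+68*np.array([np.cos(np.radians(p)),np.sin(np.radians(p))]); st=(*X,p+9.3-90); print()
E
```

```text
75 dx -0.0046 dy -0.0025 twist -3.4 [553.6  75.7]
80 dx -0.0105 dy -0.0028 twist -8.4 [547.8  77. ]
85 dx -0.0164 dy -0.0027 twist -13.4 [541.9  77.7]
90 dx -0.0223 dy -0.0020 twist -18.4 [536.  78.]
95 dx -0.0281 dy -0.0008 twist -23.4 [530.1  77.7]

100 dx -0.0059 dy -0.0007 twist -5.0 [524.2  77. ]
105 dx -0.0118 dy -0.0009 twist -10.0 [518.4  75.7]
110 dx -0.0177 dy -0.0006 twist -15.0 [512.7  73.9]
115 dx -0.0236 dy 0.0003 twist -20.0 [507.3  71.6]
120 dx -0.0294 dy 0.0016 twist -25.0 [502.   68.9]

125 dx -0.0059 dy -0.0007 twist -5.0 [497.   65.7]
130 dx -0.0118 dy -0.0009 twist -10.0 [492.3  62.1]
135 dx -0.0177 dy -0.0006 twist -15.0 [487.9  58.1]
140 dx -0.0236 dy 0.0003 twist -20.0 [483.9  53.7]
145 dx -0.0294 dy 0.0016 twist -25.0 [480.3  49. ]

150 dx -0.0059 dy -0.0007 twist -5.0 [477.1  44. ]
155 dx -0.0118 dy -0.0009 twist -10.0 [474.4  38.7]
160 dx -0.0177 dy -0.0006 twist -15.0 [472.1  33.3]
165 dx -0.0236 dy 0.0003 twist -20.0 [470.3  27.6]
```

Call:
carry_out --moves '[{"dx": -0.0046, "dy": -0.0025, "dz": 0, "twist": -3.4}, {"dx": -0.0105, "dy": -0.0028, "dz": 0, "twist": -8.4}, {"dx": -0.0164, "dy": -0.0027, "dz": 0, "twist": -13.4}, {"dx": -0.0223, "dy": -0.002, "dz": 0, "twist": -18.4}, {"dx": -0.0281, "dy": -0.0008, "dz": 0, "twist": -23.4}]'

```text
t: 2.7
eef_pos: [532.7, 78.3, 44.7]
tcp_rot: [3.141, -0.004, 0.254]
ft_force: [1.7, 1.9, -0.3]
opening: 0.006
```

Call:
carry_out --moves '[{"dx": -0.0059, "dy": -0.0007, "dz": 0, "twist": -5}, {"dx": -0.0118, "dy": -0.0009, "dz": 0, "twist": -10}, {"dx": -0.0177, "dy": -0.0006, "dz": 0, "twist": -15}, {"dx": -0.0236, "dy": 0.0003, "dz": 0, "twist": -20}, {"dx": -0.0294, "dy": 0.0016, "dz": 0, "twist": -25}]'

```text
t: 3.2
eef_pos: [504.5, 69.4, 44.6]
tcp_rot: [3.139, -0.003, 0.69]
ft_force: [0.2, 1.2, 0.4]
opening: 0.004
```

Call:
carry_out --moves '[{"dx": -0.0059, "dy": -0.0007, "dz": 0, "twist": -5}, {"dx": -0.0118, "dy": -0.0009, "dz": 0, "twist": -10}, {"dx": -0.0177, "dy": -0.0006, "dz": 0, "twist": -15}, {"dx": -0.0236, "dy": 0.0003, "dz": 0, "twist": -20}, {"dx": -0.0294, "dy": 0.0016, "dz": 0, "twist": -25}]'

```text
t: 3.7
eef_pos: [482.6, 49.4, 44.5]
tcp_rot: [3.139, -0.001, 1.126]
ft_force: [0.7, 1.0, 0.9]
opening: 0.008
```

Call:
carry_out --moves '[{"dx": -0.0059, "dy": -0.0007, "dz": 0, "twist": -5}, {"dx": -0.0118, "dy": -0.0009, "dz": 0, "twist": -10}, {"dx": -0.0177, "dy": -0.0006, "dz": 0, "twist": -15}, {"dx": -0.0236, "dy": 0.0003, "dz": 0, "twist": -20}, {"dx": -0.0236, "dy": 0.0003, "dz": 0, "twist": -20}]'

```text
t: 4.2
eef_pos: [472.6, 27.6, 44.2]
tcp_rot: [3.139, 0.0, 1.473]
ft_force: [-0.1, 0.1, -0.3]
opening: 0.004
```

Run:
```python
from h import *
s=state(); print(s['eef_pos'],s['tcp_rot'],s['joints'])
im2,_=snap("side","s3")
u,v=map(int,proj("side",[[536,10,34]])[0])
c2=cv2.resize(im2[v-60:v+50,u-75:u+70],(783,594),interpolation=cv2.INTER_CUBIC)
cv2.imwrite("pics/c3.png",cv2.convertScaleAbs(c2,alpha=1.3))
```

```text
[472.60985144  27.55371079  44.22103639] [3.13874622e+00 7.33549397e-05 1.47259495e+00] [-8.13500264e-02  5.50790510e-01  2.08632398e+00 -2.52274321e-04
  5.01633377e-01  1.70722687e-02]
```

View pics/c3.png

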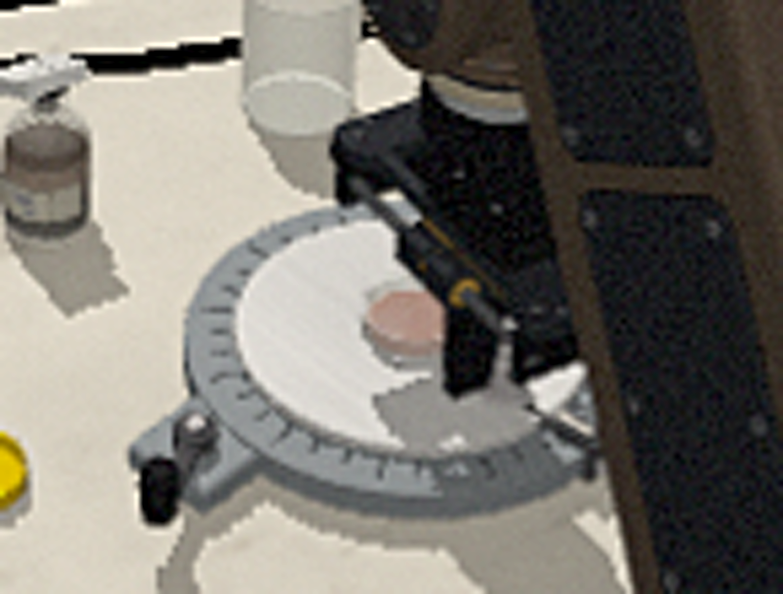

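The shut finger pushed the post almost up to the rider at about (560,410). I'll back off, lift and move aside so that the top camera can see it.

Call:
carry_out --moves '[{"dx": 0.012, "dy": 0, "dz": 0, "twist": 0}, {"dx": 0.015, "dy": 0, "dz": -0.045, "twist": 0}, {"dx": 0.015, "dy": 0, "dz": -0.09, "twist": 0}, {"dx": 0.055, "dy": 0, "dz": -0.12, "twist": 0}, {"dx": 0.1, "dy": 0, "dz": -0.12, "twist": 0}]'

```text
t: 4.75
eef_pos: [483.5, 129.1, 167.1]
tcp_rot: [3.134, -0.002, 1.468]
ft_force: [0.1, 0.2, -0.1]
opening: 0.006
```

Call:
carry_out --moves '[{"dx": 0.05, "dy": 0, "dz": 0, "twist": 0}, {"dx": 0.1, "dy": 0, "dz": 0, "twist": 0}, {"dx": 0.15, "dy": 0, "dz": 0, "twist": 0}, {"dx": 0.18, "dy": 0, "dz": 0, "twist": 0}, {"dx": 0.18, "dy": 0, "dz": 0, "twist": 0}]'

```text
t: 5.25
eef_pos: [498.8, 311.2, 162.7]
tcp_rot: [3.141, -0.001, 1.474]
ft_force: [-0.5, 0.3, -0.3]
opening: 0.004
```

Run:
```python
from h import *
s=state(); print(s['eef_pos'],s['tcp_rot'])
im,_=snap("top","t4"); im2,_=snap("side","s4")
c1=cv2.resize(im[225:270,335:395],(560,420),interpolation=cv2.INTER_CUBIC)
u,v=map(int,proj("side",[[436,-6,34]])[0]);print(u,v)
c2=cv2.resize(im2[v-30:v+30,u-20:u+20],(280,420),interpolation=cv2.INTER_CUBIC)
cv2.imwrite("pics/c4.png",cv2.resize(cv2.convertScaleAbs(np.hstack([c1,c2]),alpha=1.3),(800,400)))
```

```text
[498.79123481 311.18051201 162.67774499] [ 3.14088775e+00 -7.37886737e-04  1.47428894e+00]
368 210
```

View pics/c4.png

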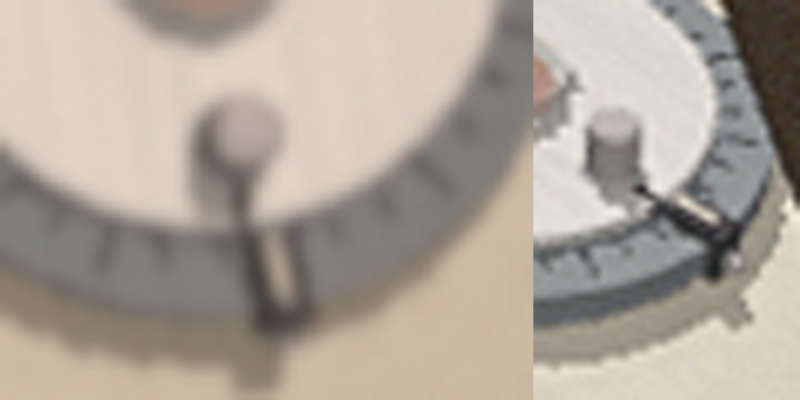

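Run:
```python
from h import *
f=lambda u,v:(335+(u+.5)/8.889-.5,225+(v+.5)/8.889-.5)
for n,uv,z in[("post",(248,132),61),("mark",(246,224),34),("mark in",(240,195),34),("rider in",(269,235),34),("rider out",(283,302),34)]:
    X=ray("top",[f(*uv)],z)[0,:2]; d=X-C0; print(n,X.round(1),np.hypot(*d).round(1),np.degrees(np.arctan2(d[1],d[0])).round(2)%360)
im=cv2.imread("pics/t4.png")
g=cv2.cvtColor(im,cv2.COLOR_BGR2GRAY).astype(np.float32)
# polar profile at several radii
a=np.radians(np.arange(176,200,.5))
for r in(86,90,93,100,104,108,112):
    P=np.c_[C0[0]+r*np.cos(a),C0[1]+r*np.sin(a),np.full(len(a),34.)]
    q=proj("top",P).astype(np.float32); v=cv2.remap(g,q[:,0],q[:,1],cv2.INTER_CUBIC).ravel()
    b=(v-np.median(v)) ; k=(b<0) if r<96 else (b>0)
    m=np.argmin(v) if r<96 else None
    print(r,v.astype(int).tolist(), np.degrees(a[m]) if m is not None else '')
```

```text
post [468.7   3.2] 67.6 185.76
mark [ 4.425e+02 -2.000e-01] 94.1 186.21
mark in [451.6   1.4] 84.9 185.78
rider in [439.1  -7.2] 98.5 190.08
rider out [418.2 -11. ] 119.6 190.1
86 [127, 121, 116, 112, 109, 107, 106, 105, 105, 105, 104, 102, 101, 98, 93, 87, 80, 76, 72, 70, 71, 77, 85, 95, 105, 118, 128, 136, 142, 150, 155, 156, 158, 160, 161, 162, 162, 163, 163, 163, 163, 163, 164, 164, 163, 162, 162, 161] 185.5
90 [137, 132, 128, 122, 119, 117, 115, 113, 113, 113, 112, 111, 109, 105, 99, 93, 87, 83, 80, 79, 83, 91, 100, 111, 123, 132, 137, 143, 148, 152, 154, 155, 156, 157, 156, 155, 155, 155, 155, 154, 154, 154, 155, 154, 155, 155, 154, 154] 185.5
93 [128, 125, 123, 120, 118, 117, 116, 115, 115, 115, 114, 113, 112, 108, 103, 98, 92, 87, 84, 83, 86, 91, 99, 108, 116, 120, 124, 128, 131, 133, 133, 134, 135, 135, 134, 133, 133, 132, 130, 130, 130, 130, 131, 132, 134, 134, 133, 133] 185.5
100 [90, 90, 90, 89, 88, 87, 86, 83, 81, 79, 77, 76, 76, 75, 75, 74, 71, 67, 64, 61, 58, 58, 61, 67, 74, 83, 93, 100, 106, 108, 106, 101, 94, 87, 81, 76, 73, 74, 75, 78, 81, 85, 88, 90, 92, 92, 92, 91] 
104 [95, 96, 96, 96, 96, 96, 95, 92, 91, 88, 86, 85, 84, 83, 83, 80, 76, 71, 66, 61, 56, 55, 58, 64, 73, 85, 96, 104, 112, 115, 113, 107, 99, 89, 81, 76, 74, 75, 79, 84, 89, 93, 95, 96, 97, 96, 95, 94] 
108 [97, 98, 98, 97, 98, 98, 97, 97, 96, 94, 93, 93, 91, 90, 88, 84, 79, 74, 67, 60, 55, 53, 55, 61, 72, 84, 96, 108, 116, 120, 118, 112, 103, 91, 81, 76, 73, 76, 81, 87, 91, 94, 97, 98, 98, 97, 97, 96] 
112 [97, 98, 98, 99, 99, 98, 98, 98, 97, 97, 97, 97, 96, 95, 93, 88, 83, 77, 68, 62, 57, 53, 52, 58, 68, 81, 96, 109, 116, 120, 118, 111, 100, 89, 79, 72, 72, 76, 81, 86, 91, 95, 97, 97, 98, 98, 98, 98]
```

The mark is at about 185.7° and the rider line at 190.4°, so there are 4.7° left, measured the same way from the mark and from the post. I'll go back behind the post and push slowly.

Call:
carry_out --moves '[{"dx": -0.05, "dy": 0.0, "dz": 0, "twist": 0}, {"dx": -0.1, "dy": 0.0, "dz": 0, "twist": 0}, {"dx": -0.15, "dy": 0, "dz": 0, "twist": 0}, {"dx": -0.2, "dy": 0.001, "dz": 0, "twist": 0}, {"dx": -0.245, "dy": 0.001, "dz": 0, "twist": 0}]'

```text
t: 5.85
eef_pos: [475.3, 60.1, 163.0]
tcp_rot: [3.141, 0.0, 1.47]
ft_force: [0.7, 0.9, -0.9]
opening: 0.006
```

Call:
carry_out --moves '[{"dx": -0.028, "dy": 0.0, "dz": 0, "twist": 0}, {"dx": -0.028, "dy": 0.0, "dz": 0.045, "twist": 0}, {"dx": -0.028, "dy": 0, "dz": 0.09, "twist": 0}, {"dx": -0.028, "dy": 0, "dz": 0.115, "twist": 0}, {"dx": -0.028, "dy": 0, "dz": 0.118, "twist": 0}]'

```text
t: 6.35
eef_pos: [471.8, 34.3, 42.7]
tcp_rot: [-3.137, 0.0, 1.47]
ft_force: [-0.2, -0.1, 0.7]
opening: 0.004
```

Run:
```python
from h import *
s=state(); print(s['eef_pos'],s['tcp_rot'],s['ft_force'])
x,y,_=s['eef_pos']; w=np.degrees(s['tcp_rot'][2])
rows([160,163,165,167,168,169,169.5,170],(x,y,w),off=w-165)
```

```text
[471.83718023  34.26438901  42.65723018] [-3.13696698e+00  3.06028905e-04  1.46960265e+00] [-0.18884041 -0.07638896  0.68394333]
160 dx -0.0010 dy 0.0004 twist 5.0 [472.1  33.3]
163 dx -0.0044 dy -0.0004 twist 2.0 [471.   29.9]
165 dx -0.0068 dy -0.0008 twist -0.0 [470.3  27.6]
167 dx -0.0091 dy -0.0012 twist -2.0 [469.7  25.3]
168 dx -0.0103 dy -0.0013 twist -3.0 [469.5  24.1]
169 dx -0.0115 dy -0.0014 twist -4.0 [469.2  23. ]
169.5 dx -0.0121 dy -0.0015 twist -4.5 [469.1  22.4]
170 dx -0.0127 dy -0.0015 twist -5.0 [469.   21.8]
```

Call:
carry_out --moves '[{"dx": -0.0044, "dy": -0.0004, "dz": 0, "twist": 0}, {"dx": -0.0075, "dy": -0.0008, "dz": 0, "twist": -2}, {"dx": -0.01, "dy": -0.0012, "dz": 0, "twist": -3}, {"dx": -0.0115, "dy": -0.0014, "dz": 0, "twist": -4}, {"dx": -0.0115, "dy": -0.0014, "dz": 0, "twist": -4}]'

```text
t: 6.85
eef_pos: [471.3, 23.4, 45.5]
tcp_rot: [3.14, 0.0, 1.542]
ft_force: [0.2, 0.1, 0.5]
opening: 0.003
```

Call:
carry_out --moves '[{"dx": 0, "dy": 0, "dz": 0, "twist": 0}, {"dx": 0, "dy": 0, "dz": 0, "twist": 0}]'

```text
t: 7.05
eef_pos: [471.0, 23.7, 44.8]
tcp_rot: [3.141, 0.0, 1.542]
ft_force: [-0.1, -0.8, 0.2]
opening: 0.009
```

Call:
carry_out --moves '[{"dx": 0.012, "dy": 0, "dz": 0, "twist": 0}, {"dx": 0.015, "dy": 0, "dz": -0.045, "twist": 0}, {"dx": 0.015, "dy": 0, "dz": -0.09, "twist": 0}, {"dx": 0.055, "dy": 0, "dz": -0.12, "twist": 0}, {"dx": 0.1, "dy": 0, "dz": -0.12, "twist": 0}]'

```text
t: 7.55
eef_pos: [475.4, 124.9, 168.5]
tcp_rot: [3.135, -0.001, 1.539]
ft_force: [1.0, -0.4, -0.5]
opening: 0.003
```

Call:
carry_out --moves '[{"dx": 0.05, "dy": 0.01, "dz": 0, "twist": 0}, {"dx": 0.1, "dy": 0.02, "dz": 0, "twist": 0}, {"dx": 0.15, "dy": 0.02, "dz": 0, "twist": 0}, {"dx": 0.185, "dy": 0.02, "dz": 0, "twist": 0}, {"dx": 0.185, "dy": 0.02, "dz": 0, "twist": 0}]'

```text
t: 8.05
eef_pos: [498.3, 312.6, 164.1]
tcp_rot: [3.142, -0.0, 1.546]
ft_force: [0.1, -0.9, 0.5]
opening: 0.005
```

```bash
cat >> h.py <<'E'
def angles(g):
    a=np.radians(np.arange(176,206,.25)); out=[]
    for r in(88,90,92,100,104,108,112):
        P=np.c_[C0[0]+r*np.cos(a),C0[1]+r*np.sin(a),np.full(len(a),34.)]
        q=proj("top",P).astype(np.float32); v=cv2.remap(g,q[:,0],q[:,1],cv2.INTER_CUBIC).ravel()
        if r<96: out.append((r,float(np.degrees(a[np.argmin(v)]))))
        else:
            k=np.degrees(a); m=abs(k-190.5)<3; out.append((r,float(k[m][np.argmax(v[m])])))
    return out
E
python3 - <<'E'
from h import *
s=state(); print(s['eef_pos'],s['tcp_rot'])
im,_=snap("top","t5"); print(angles(cv2.cvtColor(im,cv2.COLOR_BGR2GRAY).astype(np.float32)))
im2,_=snap("side","s5")
c1=cv2.resize(im[225:270,335:395],(560,420),interpolation=cv2.INTER_CUBIC)
u,v=368,210
c2=cv2.resize(im2[v-30:v+30,u-20:u+20],(280,420),interpolation=cv2.INTER_CUBIC)
cv2.imwrite("pics/c5.png",cv2.resize(cv2.convertScaleAbs(np.hstack([c1,c2]),alpha=1.3),(800,400)))
E
```

```text
[498.29870762 312.62512681 164.11622712] [ 3.14157885e+00 -4.64532697e-04  1.54582954e+00]
[(88, 188.25), (90, 188.25), (92, 188.5), (100, 190.5), (104, 190.5), (108, 190.5), (112, 190.5)]
```

View pics/c5.png

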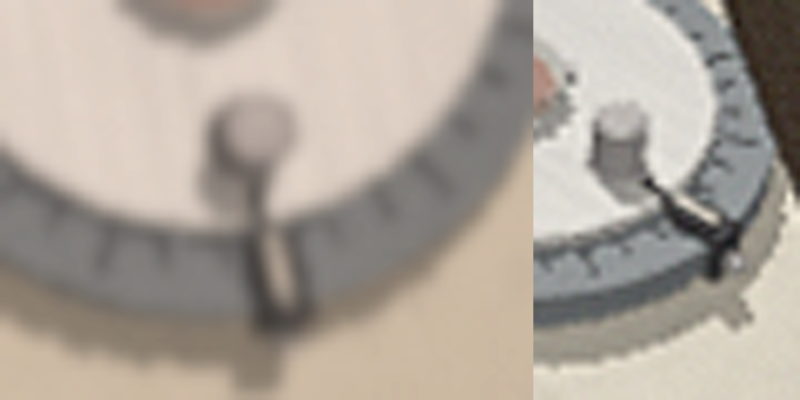

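The mark reads 188.4° against 190.5° for the rider, 2° short (about 3.5 mm). That is too thin a margin, so I'll push once more.

Call:
carry_out --moves '[{"dx": -0.05, "dy": -0.004, "dz": 0, "twist": 0}, {"dx": -0.1, "dy": -0.008, "dz": 0, "twist": 0}, {"dx": -0.15, "dy": -0.012, "dz": 0, "twist": 0}, {"dx": -0.2, "dy": -0.016, "dz": 0, "twist": 0}, {"dx": -0.245, "dy": -0.02, "dz": 0, "twist": 0}]'

```text
t: 8.65
eef_pos: [471.0, 60.9, 164.8]
tcp_rot: [-3.142, 0.0, 1.54]
ft_force: [1.0, -0.5, -0.3]
opening: 0.008
```

Call:
carry_out --moves '[{"dx": -0.032, "dy": 0.0, "dz": 0, "twist": 0}, {"dx": -0.032, "dy": 0.0, "dz": 0.045, "twist": 0}, {"dx": -0.032, "dy": 0, "dz": 0.09, "twist": 0}, {"dx": -0.032, "dy": 0, "dz": 0.115, "twist": 0}, {"dx": -0.032, "dy": 0, "dz": 0.119, "twist": 0}]'

```text
t: 9.15
eef_pos: [469.5, 30.9, 43.6]
tcp_rot: [-3.137, -0.0, 1.54]
ft_force: [0.2, -0.1, 0.6]
opening: 0.003
```

Call:
carry_out --moves '[{"dx": 0, "dy": 0, "dz": 0, "twist": 0}, {"dx": 0, "dy": 0, "dz": 0, "twist": 0}]'

```text
t: 9.35
eef_pos: [471.7, 31.4, 46.9]
tcp_rot: [3.14, 0.0, 1.541]
ft_force: [0.6, -1.0, 0.4]
opening: 0.006
```

Call:
carry_out --moves '[{"dx": -0.004, "dy": 0, "dz": 0, "twist": 0}, {"dx": -0.007, "dy": -0.0005, "dz": 0, "twist": 0}, {"dx": -0.009, "dy": -0.0005, "dz": 0, "twist": 0}, {"dx": -0.01, "dy": -0.0005, "dz": 0, "twist": 0}, {"dx": -0.01, "dy": -0.0005, "dz": 0, "twist": 0}]'

```text
t: 9.85
eef_pos: [470.5, 21.5, 45.8]
tcp_rot: [3.141, 0.0, 1.542]
ft_force: [0.4, 0.8, 0.9]
opening: 0.005
```

Call:
carry_out --moves '[{"dx": 0, "dy": 0, "dz": 0, "twist": 0}, {"dx": 0, "dy": 0, "dz": 0, "twist": 0}]'

```text
t: 10.05
eef_pos: [470.4, 21.7, 45.6]
tcp_rot: [-3.141, 0.0, 1.542]
ft_force: [-0.4, 0.4, -0.1]
opening: 0.004
```

Call:
carry_out --moves '[{"dx": 0.012, "dy": 0, "dz": 0, "twist": 0}, {"dx": 0.015, "dy": 0, "dz": -0.045, "twist": 0}, {"dx": 0.015, "dy": 0, "dz": -0.09, "twist": 0}, {"dx": 0.055, "dy": 0, "dz": -0.12, "twist": 0}, {"dx": 0.1, "dy": 0, "dz": -0.12, "twist": 0}]'

```text
t: 10.55
eef_pos: [474.8, 122.9, 169.5]
tcp_rot: [3.135, -0.001, 1.539]
ft_force: [0.5, -0.2, -0.9]
opening: 0.007
```

Call:
carry_out --moves '[{"dx": 0.05, "dy": 0.01, "dz": 0, "twist": 0}, {"dx": 0.1, "dy": 0.02, "dz": 0, "twist": 0}, {"dx": 0.15, "dy": 0.02, "dz": 0, "twist": 0}, {"dx": 0.185, "dy": 0.02, "dz": 0, "twist": 0}, {"dx": 0.185, "dy": 0.02, "dz": 0, "twist": 0}]'

```text
t: 11.05
eef_pos: [497.8, 310.6, 165.1]
tcp_rot: [3.142, -0.001, 1.546]
ft_force: [-0.7, -0.4, -0.4]
opening: 0.003
```

Run:
```python
from h import *
s=state(); print(s['eef_pos'],s['tcp_rot'])
im,_=snap("top","t6"); print(angles(cv2.cvtColor(im,cv2.COLOR_BGR2GRAY).astype(np.float32)))
im2,_=snap("side","s6")
c1=cv2.resize(im[225:270,335:395],(560,420),interpolation=cv2.INTER_CUBIC)
u,v=368,210
c2=cv2.resize(im2[v-30:v+30,u-20:u+20],(280,420),interpolation=cv2.INTER_CUBIC)
cv2.imwrite("pics/c6.png",cv2.resize(cv2.convertScaleAbs(np.hstack([c1,c2]),alpha=1.3),(800,400)))
```

```text
[497.75273539 310.60446218 165.14326942] [ 3.14152629e+00 -5.21578513e-04  1.54590848e+00]
[(88, 190.0), (90, 189.75), (92, 189.75), (100, 190.5), (104, 190.5), (108, 190.5), (112, 190.5)]
```

View pics/c6.png

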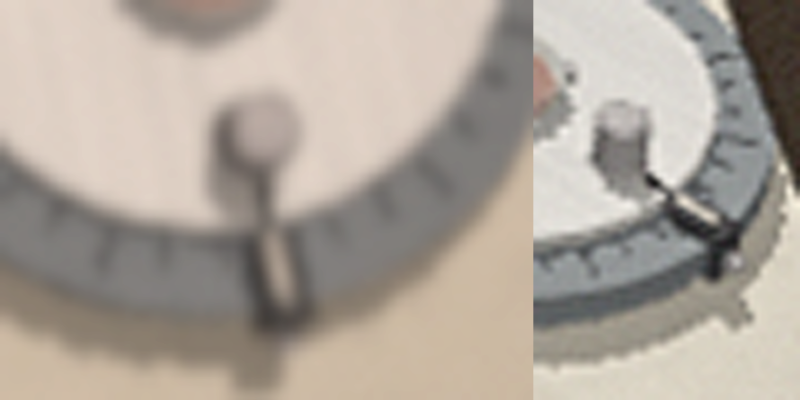

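Aligned: the mark is at 189.8° and the rider at 190.5° (about 1.2 mm), and the crop shows the mark at (268,215) running into the white line at (272,240). Next is the lever. I'll bring the finger to the outer side of the knob.

Call:
carry_out --moves '[{"dx": -0.02, "dy": 0.007, "dz": 0, "twist": 8.5}, {"dx": -0.04, "dy": 0.014, "dz": 0, "twist": 17}, {"dx": -0.06, "dy": 0.021, "dz": 0, "twist": 25.5}, {"dx": -0.08, "dy": 0.028, "dz": 0, "twist": 34}, {"dx": -0.097, "dy": 0.0354, "dz": 0, "twist": 42}]'

```text
t: 11.65
eef_pos: [531.1, 205.9, 165.7]
tcp_rot: [-3.142, 0.001, 0.801]
ft_force: [1.0, -1.4, -0.2]
opening: 0.004
```

Call:
carry_out --moves '[{"dx": 0, "dy": 0, "dz": 0, "twist": 8}, {"dx": 0, "dy": 0, "dz": 0, "twist": 16}, {"dx": 0, "dy": 0, "dz": 0, "twist": 24}, {"dx": 0, "dy": 0, "dz": 0, "twist": 31}, {"dx": 0, "dy": 0, "dz": 0, "twist": 31}]'

```text
t: 12.15
eef_pos: [531.0, 207.0, 165.7]
tcp_rot: [3.141, 0.0, 0.264]
ft_force: [-0.9, 0.6, 0.3]
opening: 0.005
```

Run:
```python
from h import *
s=state(); print(s['eef_pos'],s['tcp_rot'])
Cp=np.array([536.,153.]); kw=dict(C=Cp,R=60.,off=10.3-90)
st=(*s['eef_pos'][:2],np.degrees(s['tcp_rot'][2])); rows([95],st,**kw)
st=(530.8,212.8,15.3); seq=list(range(100,180,5))
for i in range(0,len(seq),5):
    q=seq[i:i+5]; rows(q,st,**kw); p=q[-1]; X=Cp+60*np.array([np.cos(np.radians(p)),np.sin(np.radians(p))]); st=(*X,p+10.3-90); print()
```

```text
[531.02100195 206.96747467 165.69448352] [3.14141341e+00 3.27317380e-04 2.64445819e-01]
95 dx 0.0013 dy -0.0057 twist -0.1 [530.8 212.8]
100 dx -0.0052 dy -0.0007 twist -5.0 [525.6 212.1]
105 dx -0.0104 dy -0.0009 twist -10.0 [520.5 211. ]
110 dx -0.0157 dy -0.0007 twist -15.0 [515.5 209.4]
115 dx -0.0209 dy -0.0001 twist -20.0 [510.6 207.4]
120 dx -0.0260 dy 0.0010 twist -25.0 [506. 205.]

125 dx -0.0052 dy -0.0007 twist -5.0 [501.6 202.1]
130 dx -0.0104 dy -0.0010 twist -10.0 [497.4 199. ]
135 dx -0.0156 dy -0.0008 twist -15.0 [493.6 195.4]
140 dx -0.0208 dy -0.0001 twist -20.0 [490.  191.6]
145 dx -0.0260 dy 0.0010 twist -25.0 [486.9 187.4]

150 dx -0.0052 dy -0.0007 twist -5.0 [484. 183.]
155 dx -0.0104 dy -0.0010 twist -10.0 [481.6 178.4]
160 dx -0.0156 dy -0.0008 twist -15.0 [479.6 173.5]
165 dx -0.0208 dy -0.0001 twist -20.0 [478.  168.5]
170 dx -0.0260 dy 0.0010 twist -25.0 [476.9 163.4]

175 dx -0.0052 dy -0.0007 twist -5.0 [476.2 158.2]
```

Call:
carry_out --moves '[{"dx": 0.001, "dy": -0.0055, "dz": 0.04, "twist": 0}, {"dx": 0.001, "dy": -0.0055, "dz": 0.08, "twist": 0}, {"dx": 0.001, "dy": -0.0055, "dz": 0.11, "twist": 0}, {"dx": 0.001, "dy": -0.0055, "dz": 0.119, "twist": 0}, {"dx": 0.001, "dy": -0.0055, "dz": 0.119, "twist": 0}]'

```text
t: 12.65
eef_pos: [530.4, 213.0, 46.0]
tcp_rot: [3.141, 0.002, 0.269]
ft_force: [-0.4, 0.1, 0.5]
opening: 0.005
```

Call:
carry_out --moves '[{"dx": -0.0052, "dy": -0.0007, "dz": 0, "twist": -5}, {"dx": -0.0104, "dy": -0.0009, "dz": 0, "twist": -10}, {"dx": -0.0157, "dy": -0.0007, "dz": 0, "twist": -15}, {"dx": -0.0209, "dy": -0.0001, "dz": 0, "twist": -20}, {"dx": -0.026, "dy": 0.001, "dz": 0, "twist": -25}]'

```text
t: 13.15
eef_pos: [506.9, 205.9, 48.7]
tcp_rot: [3.14, -0.003, 0.709]
ft_force: [0.4, 1.5, -0.5]
opening: 0.005
```

Call:
carry_out --moves '[{"dx": -0.0052, "dy": -0.0007, "dz": 0, "twist": -5}, {"dx": -0.0104, "dy": -0.001, "dz": 0, "twist": -10}, {"dx": -0.0156, "dy": -0.0008, "dz": 0, "twist": -15}, {"dx": -0.0208, "dy": -0.0001, "dz": 0, "twist": -20}, {"dx": -0.026, "dy": 0.001, "dz": 0, "twist": -25}]'

```text
t: 13.65
eef_pos: [487.6, 188.2, 48.7]
tcp_rot: [3.139, -0.002, 1.145]
ft_force: [-0.0, 2.4, 0.7]
opening: 0.003
```

Call:
carry_out --moves '[{"dx": -0.0052, "dy": -0.0007, "dz": 0, "twist": -5}, {"dx": -0.0104, "dy": -0.001, "dz": 0, "twist": -10}, {"dx": -0.0156, "dy": -0.0008, "dz": 0, "twist": -15}, {"dx": -0.0187, "dy": -0.0003, "dz": 0, "twist": -18}, {"dx": -0.0187, "dy": -0.0003, "dz": 0, "twist": -18}]'

```text
t: 14.15
eef_pos: [479.5, 171.1, 48.4]
tcp_rot: [3.139, -0.001, 1.456]
ft_force: [0.7, 0.1, 0.0]
opening: 0.003
```

Call:
carry_out --moves '[{"dx": -0.002, "dy": -0.0002, "dz": 0, "twist": -2}, {"dx": -0.004, "dy": -0.0004, "dz": 0, "twist": -4}, {"dx": -0.006, "dy": -0.0004, "dz": 0, "twist": -6}, {"dx": -0.006, "dy": -0.0004, "dz": 0, "twist": -6}]'

```text
t: 14.55
eef_pos: [478.3, 165.4, 47.7]
tcp_rot: [3.14, -0.0, 1.559]
ft_force: [0.1, -0.5, -0.4]
opening: 0.006
```

Call:
carry_out --moves '[{"dx": -0.0015, "dy": 0, "dz": 0, "twist": 0}, {"dx": -0.0015, "dy": 0, "dz": 0, "twist": 0}]'

```text
t: 14.75
eef_pos: [478.0, 163.9, 47.1]
tcp_rot: [3.141, -0.0, 1.558]
ft_force: [0.3, 1.2, -0.1]
opening: 0.004
```

Call:
carry_out --moves '[{"dx": -0.0015, "dy": 0, "dz": 0, "twist": 0}, {"dx": -0.0015, "dy": 0, "dz": 0, "twist": 0}]'

```text
t: 14.95
eef_pos: [477.8, 162.4, 46.7]
tcp_rot: [3.141, -0.0, 1.559]
ft_force: [-0.1, 2.2, 1.9]
opening: 0.006
```

Call:
carry_out --moves '[{"dx": -0.0015, "dy": 0, "dz": 0, "twist": 0}, {"dx": -0.0015, "dy": 0, "dz": 0, "twist": 0}]'

```text
t: 15.15
eef_pos: [477.9, 161.8, 46.8]
tcp_rot: [3.141, -0.001, 1.558]
ft_force: [-0.3, 13.1, 1.5]
opening: 0.005
```

The force rose to 13 N at y≈162, which is the predicted stop position. I'll release, lift and check everything.

Call:
carry_out --moves '[{"dx": 0.012, "dy": 0, "dz": 0, "twist": 0}, {"dx": 0.018, "dy": 0, "dz": -0.04, "twist": 0}, {"dx": 0.018, "dy": 0, "dz": -0.085, "twist": 0}, {"dx": 0.06, "dy": 0, "dz": -0.12, "twist": 0}, {"dx": 0.1, "dy": 0.01, "dz": -0.12, "twist": 0}]'

```text
t: 15.65
eef_pos: [489.5, 261.8, 170.9]
tcp_rot: [3.136, -0.002, 1.557]
ft_force: [0.9, -0.3, -0.1]
opening: 0.002
```

Call:
carry_out --moves '[{"dx": 0.04, "dy": 0.01, "dz": 0, "twist": 0}, {"dx": 0.08, "dy": 0.02, "dz": 0, "twist": 0}, {"dx": 0.08, "dy": 0.02, "dz": 0, "twist": 0}, {"dx": 0.08, "dy": 0.02, "dz": 0, "twist": 0}]'

```text
t: 16.05
eef_pos: [509.0, 341.1, 165.9]
tcp_rot: [-3.14, 0.001, 1.561]
ft_force: [1.3, -0.3, -0.2]
opening: 0.004
```

Run:
```python
from h import *
s=state(); print(s['t'],s['eef_pos'],s['ft_force'])
im,_=snap("top","t7"); print(angles(cv2.cvtColor(im,cv2.COLOR_BGR2GRAY).astype(np.float32)))
c=im[165:275,270:415]
cv2.imwrite("pics/c7.png",cv2.convertScaleAbs(cv2.resize(c,None,fx=5.4,fy=5.4,interpolation=cv2.INTER_CUBIC),alpha=1.3))
```

```text
16.05 [508.9870936  341.14045148 165.87099298] [ 1.31522498 -0.32877854 -0.18124992]
[(88, 190.0), (90, 189.75), (92, 189.75), (100, 190.5), (104, 190.5), (108, 190.5), (112, 190.75)]
```

View pics/c7.png

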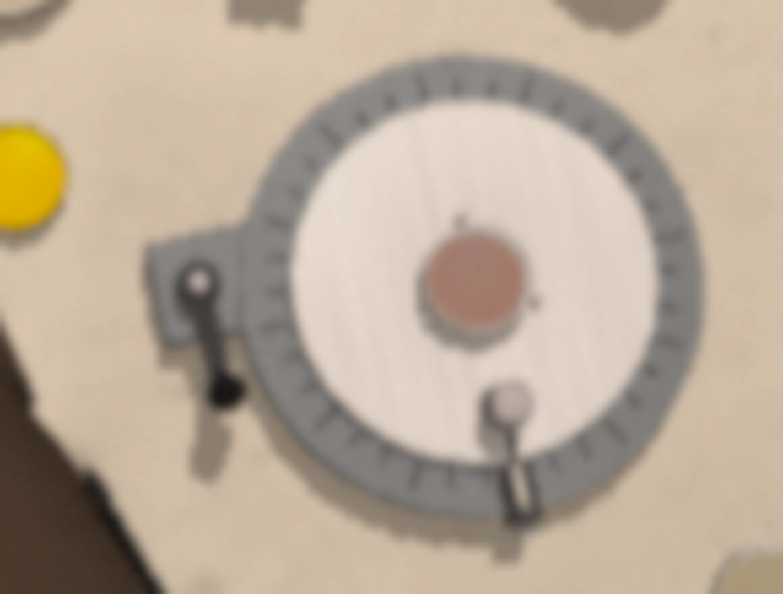

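The lever is round with its knob at (227,392) beside the stand. The mark meets the rider line at (513,465) and the dish is still centred. I'll check the lever angle numerically, and hand in if it is right.

Run:
```python
from h import *
f=lambda u,v:(270+(u+.5)/5.4-.5,165+(v+.5)/5.4-.5)
X=ray("top",[f(227,390)],62)[0,:2]; d=X-[536,153.2]; a=np.degrees(np.arctan2(d[1],d[0]))%360
print(X,np.hypot(*d),a,"to stop rad",np.radians(192.1-a))
a0,a1=cv2.imread("pics/top0.png"),cv2.imread("pics/t7.png")
D=cv2.absdiff(a0,a1).max(2)>60; n,_,st,_=cv2.connectedComponentsWithStats(D.astype(np.uint8))
print([s.tolist() for s in st[1:] if s[4]>15])
if abs(np.radians(192.1-a))<.07: print(job_done(), state()['ft_force'])
```

```text
[475.9307792  141.61887671] 61.175433831259234 190.91252115771044 to stop rad 0.020725415595723138
[[179, 165, 161, 194, 11970], [215, 172, 15, 7, 52], [326, 219, 12, 10, 56], [286, 223, 12, 22, 135], [308, 231, 7, 10, 50], [360, 239, 5, 9, 17], [212, 289, 8, 10, 56], [548, 304, 12, 5, 31], [364, 311, 196, 99, 15542], [281, 341, 10, 7, 29], [306, 357, 10, 10, 62], [243, 359, 12, 8, 28], [334, 366, 26, 6, 92], [188, 369, 45, 24, 223], [229, 394, 10, 26, 56], [407, 396, 19, 24, 254], [306, 406, 7, 14, 60]]
the job is handed in; nothing more can be done
the job is handed in; nothing more can be done
```

The job is handed in; it gave no verdict. With the gripper shut, I pushed the post about 89° counter-clockwise in three pushes until the mark met the rider's line. I then pushed the brake knob counter-clockwise to its stop, where the force rose to 13 N, and withdrew the arm clear of everything. Total time was about 16 s of the 48 s allowed.

| Last check | Reading | Needed |
|---|---|---|
| Mark against rider line (top camera) | 189.8° against 190.5°, about 1.2 mm apart | under 4.5 mm |
| Rider | within a quarter degree (about 0.5 mm) of its earlier readings | not shifted over 5 mm |
| Lever | about 0.02 rad from the stop I computed from the given geometry | within 0.1 rad |
| Dish | in the middle of the dial by eye in the last crop; not measured | within 12 mm |

- **Not fully checked:** a before/after comparison of the top view showed small changes at the edges of the timer (pixel 215,172) and the near bottle (pixel 212,289). The arm was parked over that area, so I took these to be the arm and its shadow, but I did not examine them before handing in. The finger path never came near either one, and I felt no unexpected forces.
- **Mark reading:** the post's shadow pulls the mark reading slightly to one side, by a fraction of a degree.

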